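Count a slide in and hold the viewer over it

TASK

A new specimen slide is on the bench. Count it in first: swing the tally counter's sprung lever all the way round to its stop and let it spring back home. Then pick up the hand-held slide viewer, lift it over the top of the test-tube rack (not around it) and finish still holding it in the gripper, hovering still about 10 mm above the glass slide: upright, centred on the slide, its long side along the slide's long side, without ever touching the slide or its holder and without shifting the rack, flask or bottle.

Things in the scene. Friction and masses are not known exactly. Their poses are not given: they have to be found in the camera images.
- counter: Desk tally counter, black plastic box 100 (x) x 64 (y) x 40 mm high, fixed to the bench, grey window with white number wheels near its -x end. Origin at the centre of its underside; z up. The lever's upright pivot axis passes through it. On one side of the robot, the flask on the other, either way.
- lever (a joint): Angle of the counter's steel lever about its vertical pivot, rad: 0 home, 1.0 at the stop, growing counter-clockwise from above. It lies on top of the box (arm's top 47 mm above the bench); at home it points 0.5 rad clockwise of the counter's +x, at the stop 0.5 rad counter-clockwise of it. A light spring drives it home (at the tab 1 N at home, 3 N at the stop): push it, then let go.
- lever_tab (a point): Centre of the upright steel finger tab at the lever's end, 56 mm from the pivot axis; the tab is 14 mm along the lever, 10 mm across and reaches from 44 to 80 mm above the bench; this point is 64 mm above the bench. Its x axis points along the lever away from the pivot.
- viewer_center (a point): Centre (42.5 mm above the underside) of the loose white plastic slide viewer, 0.25 kg, 85 mm high, upright on the bench. Lower part, black rubber foot: 72 (x) x 46 (y) mm, up to 30 mm high; above it a grip 54 (x) x 34 (y) mm, 30 to 80 mm high, to be gripped across its 34 mm; black eyepiece on top. x: long side, z up. On one side of the rack, the slide on the other, either way.
- slide_top (a point): Centre of the upper face of the glass slide (76 x 26 mm, its x axis along the 76 mm, z up), 15 mm above the bench, lying on a black plastic holder 110 x 60 x 12 mm that is fixed to the bench; two thin steel strips cross the holder beyond the slide's ends, no higher than the slide.
- rack: Aluminium test-tube rack, loose, 240 (x) x 62 (y) mm, 78 mm high, with six empty glass tubes in a row standing up to 126 mm above the bench. It stands between viewer and slide, its length pointing away from the robot. Origin at the centre of its underside, x along its length.
- flask: Empty conical glass flask, loose bystander, 78 mm wide at the base, 118 mm high. Origin at the centre of its underside.
- bottle: Amber glass bottle with black cap, loose bystander, 60 mm diameter, 120 mm high, on the far side of the bench. Origin at the centre of its underside.
Things that resemble listed ones, but are neither listed nor needed, are in the scene too. Leave any yellow look-alike of the counter alone.

How it is judged:
On the way, in this order (a step that is already met when the one before it is completed fails the run):
1. the counter's lever is swung to its stop (value of joint lever above 0.92 rad), for 0.04 s.
2. the lever is back home (value of joint lever below 0.08 rad), for 0.1 s.
3. the viewer is carried over the top of the tube rack (y of viewer_center in the frame of rack between -0.06 and 0.06 m and x of viewer_center in the frame of rack between -0.16 and 0.16 m and height (world z) of viewer_center above 0.16 m), for 0.04 s.
At the end, for the whole second after the job is handed in: The viewer is held still in the gripper with its underside 3 to 20 mm above the slide's upper face, within 10 mm of the slide's centre, its long side within 8 degrees of the slide's, upright within 6 degrees, touching neither holder nor rack; the lever is home (below 0.08 rad) (z of viewer_center in the frame of slide_top between 0.0455 and 0.0625 m and horizontal distance between viewer_center and slide_top below 0.01 m and angle between the x axis of viewer_center and the x axis of slide_top, either way round below 0.14 rad and angle between viewer_center's own z axis and vertical below 0.1 rad and contact force between the fingers and viewer above 1 N and contact force between viewer and holder below 0.1 N and contact force between viewer and rack below 0.1 N and linear speed of viewer below 0.02 m/s and value of joint lever below 0.08 rad); the arm keeps its last pose, push and grip.
It fails at once if the slide or its holder is touched (contact force between holder and anything else above 0.5 N).
It fails at once if the rack is shifted by over 15 mm or tipped (distance of rack from where it was at the start of the episode above 0.015 m or angle between rack's own z axis and vertical above 0.2 rad).
It fails at once if the flask is shifted by over 15 mm or tipped (distance of flask from where it was at the start of the episode above 0.015 m or angle between flask's own z axis and vertical above 0.2 rad).
It fails at once if the bottle is shifted by over 15 mm or tipped (distance of bottle from where it was at the start of the episode above 0.015 m or angle between bottle's own z axis and vertical above 0.2 rad).
It also fails if it takes over 72 s, if anything falls off the work surface, if the arm or the gripper's body presses on something with over 40 N, if the wrist force passes 120 N, or if a joint passes its speed limit or range.

ROBOT

A 6-joint arm with a two-finger parallel gripper is mounted at the origin on the work surface. World frame = base frame: x ahead of the robot, y to its left, z up, the work surface at z = 0. Lengths are in m, angles in rad, forces in N, time in s.
With the tool pointing down it reaches from about 0.375 to 0.975 m from the base axis. Payload 3.8 kg.
Tool frame: the origin (TCP) lies at the very end of the fingers, on their centre line; the grasp point (between the pads) lies 19 mm behind it (bot.pinch_z is the distance from the TCP to the grasp point, in m); x points along the fingers, y is the direction in which the jaws open and shut, and the axes are right-handed (so a half turn about x gives the same grasp; the last joint's range is limited). The gripper opens to 85 mm and grips with 20 to 120 N. Pads are 22 mm wide; open, the fingers measure 114 mm over their backs; the gripper's body (76 mm by 85 mm) begins 54 mm behind the grasp point. The pads swing forward as they close: fully open they stand 13 mm farther back than shut.
Start: joints at [1.237, 0.264, 1.604, -0, 1.274, -0.037], TCP at [0.197, 0.645, 0.231] pointing down, gripper open.
Joint ranges: [-2.63, 2.63], [-0.94, 2.18], [0.31, 2.57], [-1.31, 4.45], [0, 2.66], [-2.55, 2.55]. Speed limits (rad/s): [2.57, 2.57, 3.14, 3.14, 3.14, 3.14].

INTERFACE

Orientations are given as a rotation vector (axis times angle).
In Python, from workcell import monitor, imaging, finish_job, bot gives the robot as it stands.
- The arm moves only by the tool jog_arm, never from a script. Its argument "rows" is a list of rows, each a list of 7 numbers: the shift along the tool's x, y, z in m, then the turn, a rotation vector about the tool's x, y, z in rad, then the opening in per cent of the stroke, from 0 (shut) to 100 (fully open). A call has 1 to 20 rows; each row is the pose to reach, as a shift and turn from the pose measured when the call began, along the tool's axes at that moment; what a row does not reach only later rows make up. A row lasts 1/10 s, in which the tool goes at most 50 mm and 8.59 degrees, less where a joint would pass 70% of its speed; a pose out of reach is approached as far as the arm can. A call with a gripper value outside its range is refused whole. The fingers move at their own pace and stop on an object; "force" is the grip in N (left out, the last holds). Time passes only in rows, so rows that repeat a pose let the fingers close. It gives the time, the measured TCP pose, the force and the opening at its end, in the units of the state.
- monitor.read_state(): the state, without advancing time (a new reading comes with each control period).
- imaging.read_camera(name): name is "scene" or "top" or "wrist"; returns the picture (420x560x3 uint8, blue, green, red); there is no depth.
- imaging.camera_params(name): a dict with "fx", "fy", "cx", "cy" (pixels), "k1" (the pictures are not rectified: a ray, as slopes to the right and down, at radius r is drawn at 1 + k1 r^2 times it, then the intrinsics apply), "T" (4x4, takes a point from camera to world coordinates); the wrist camera has in their place "T_tool_cam" (4x4, takes a point from camera to tool coordinates, whose origin is the TCP and whose axes are the tool frame's). Camera axes: x right, y down, z forward; pixel columns grow to the right and rows downward; lengths in m; the calibration is good to about 2 mm. A picture is of the moment at which its call begins: read the wrist's pose just before it. camera_params takes no time and is no camera call.
- finish_job(): hands the job in, once; it reports no verdict.
The state is a dict: "time": time; "q": joint angles; "joint_vel": joint speeds; "joint_torque": joint torques, N m; "tool_pos": TCP position; "tcp_rot": TCP orientation; "wrist_force": force on the tool from outside, world axes, zero at the start; "torque": the same for the moment, N m; "width": opening from 0.0 (shut) to 1.0 (fully open).
Only numpy, scipy, OpenCV 4.12 (cv2) and the standard library are available. Lean on these libraries where they do the work, as an engineer would, in place of code of your own. Each camera call takes 0.05 s, during which the arm holds its last target. There are 200 camera calls.

## Working session

There is one attempt and no reset: what is moved stays moved. The work goes in short steps, Python scripts to look and compute and a tool call to move; the robot and the scene stay as the last step left them, time stands still between calls to the robot, and variables do not carry over. Pictures are saved under pics/ and viewed, about 8 in all and at most 12, crops included, and the job is handed in when it is done.

Besides the shell and the picture viewer there is one more tool, called by a JSON object that holds its "name" and its "arguments", one argument or row to a line. jog_arm: Moves the arm, as the interface text tells. Its arguments: {"type":"object","properties":{"rows":{"type":"array","items":{"type":"array","items":{"type":"number"}}},"force":{"type":"number"}},"required":["rows"]}

```bash
ls; mkdir -p pics
python3 - <<'E'
from workcell import monitor, imaging, bot
import cv2,numpy as np
s=monitor.read_state();print(s)
for n in("scene","top"):
    cv2.imwrite(f"pics/{n}0.png",imaging.read_camera(n))
for n in("scene","top","wrist"): print(n,imaging.camera_params(n))
E
```

```text
pics
{'time': 0.0, 'q': array([ 1.23708319e+00,  2.64775135e-01,  1.60541262e+00,  3.66365834e-05,
        1.27370474e+00, -3.69184968e-02]), 'joint_vel': array([ 3.94520925e-05, -1.74429912e-03,  2.62797954e-03, -1.90908051e-03,
        2.75492760e-04,  3.52598075e-04]), 'joint_torque': array([-1.21344932e-03, -5.15108049e+01, -3.67312753e+01,  1.35652235e-04,
        1.28166599e-02, -1.26613438e-05]), 'tool_pos': array([0.19716354, 0.6447761 , 0.22992637]), 'tcp_rot': array([ 0.23119458,  1.55867183, -0.23474607]), 'wrist_force': array([-0.41632523, -0.06209905, -0.31928089]), 'torque': array([0.00985617, 0.02289537, 0.00102659]), 'width': 0.9995929361768189}
scene {'fx': 379.6482591281105, 'fy': 379.6482591281105, 'cx': 276.2897656309913, 'cy': 211.67629788757299, 'k1': -0.035512613652401014, 'T': array([[-0.04457603,  0.74013707, -0.67097697,  1.25042316],
       [ 0.99897086,  0.03865684, -0.02372481,  0.00988269],
       [ 0.00837824, -0.671344  , -0.74109854,  0.87551525],
       [ 0.        ,  0.        ,  0.        ,  1.        ]])}
top {'fx': 546.6202306041805, 'fy': 546.6202306041805, 'cx': 273.10541635800115, 'cy': 205.03523567658155, 'k1': 0.0272642364320369, 'T': array([[-0.04688856, -0.97305226,  0.22576705,  0.14243939],
       [-0.99889588,  0.04633437, -0.0077559 ,  0.01280123],
       [-0.00291388, -0.22588144, -0.97415044,  1.67351254],
       [ 0.        ,  0.        ,  0.        ,  1.        ]])}
wrist {'fx': 363.26107065988856, 'fy': 363.26107065988856, 'cx': 286.23788090512267, 'cy': 212.21191053354133, 'k1': -0.0036148994645324377, 'T_tool_cam': array([[-6.14404198e-04, -3.13781054e-01,  9.49495167e-01,
        -1.41988223e-01],
       [ 9.99998909e-01, -1.46806369e-03,  1.61931268e-04,
        -2.63817293e-04],
       [ 1.34310841e-03,  9.49494231e-01,  3.13781613e-01,
        -8.02455719e-02],
       [ 0.00000000e+00,  0.00000000e+00,  0.00000000e+00,
         1.00000000e+00]])}
```

View pics/top0.png

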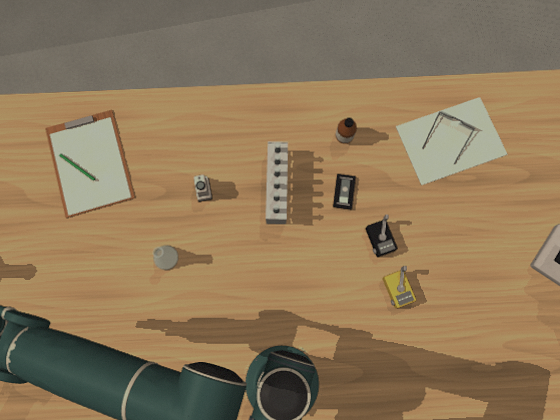

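View pics/scene0.png

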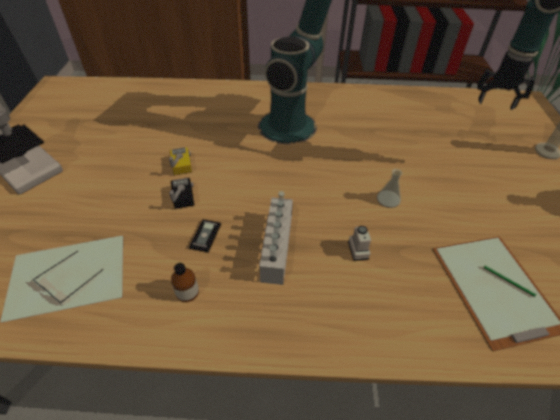

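The top view shows the viewer at (203,187), rack (277,182), slide (345,191), black counter (381,238), flask (165,257), bottle (346,130) and the yellow decoy (400,289). The scene view agrees with it. Next is a closer crop of the top view.

```bash
cat > h.py <<'E'
from workcell import monitor, imaging, bot
import cv2,numpy as np
from scipy.spatial.transform import Rotation as R
def camT(name,s=None):
    p=imaging.camera_params(name)
    if name=="wrist":
        s=s or monitor.read_state()
        T=np.eye(4);T[:3,:3]=R.from_rotvec(s["tcp_rot"]).as_matrix();T[:3,3]=s["tool_pos"]
        return p,T@p["T_tool_cam"]
    return p,p["T"]
def ray(name,uv,z,s=None):
    p,T=camT(name,s)
    d=np.array([(uv[0]-p["cx"])/p["fx"],(uv[1]-p["cy"])/p["fy"]]);x=d.copy()
    for _ in range(8): x=d/(1+p["k1"]*(x@x))
    v=T[:3,:3]@np.array([*x,1.]);o=T[:3,3]
    return o+v*(z-o[2])/v[2]
def proj(name,P,s=None):
    p,T=camT(name,s)
    c=np.linalg.inv(T)@np.array([*P,1.]);x=c[:2]/c[2];x=x*(1+p["k1"]*(x@x))
    return np.array([x[0]*p["fx"]+p["cx"],x[1]*p["fy"]+p["cy"]])
E
python3 - <<'E'
from h import *
im=cv2.imread("pics/top0.png")
a=cv2.resize(im[150:230,180:230],None,fx=8,fy=8,interpolation=3)[:600]
b=cv2.resize(im[165:265,325:405],None,fx=6,fy=6,interpolation=3)[:600]
w=np.zeros((600,800,3),np.uint8)
w[:a.shape[0]][:600,:400]=a[:600,:400] if a.shape[0]>=600 else 0
w[:b.shape[0],400:800]=b[:600,:400]
cv2.imwrite("pics/c1.png",w)
for n,uv,z in [("viewer",(203,187),.085),("rackc",(277,182),.08),("slide",(345,191),.015),("counter",(381,239),.04),("tab",(385,219),.08),("flask",(165,257),.06),("bottle",(346,130),.06),("r1",(288,143),.126),("r2",(266,221),.07)]:
    print(n,ray("top",uv,z).round(3))
E
```

```text
viewer [0.576 0.208 0.085]
rackc [ 0.583 -0.015  0.08 ]
slide [ 0.561 -0.227  0.015]
counter [ 0.4   -0.321  0.04 ]
tab [ 0.453 -0.33   0.08 ]
flask [0.374 0.327 0.06 ]
bottle [ 0.746 -0.239  0.06 ]
r1 [ 0.689 -0.053  0.126]
r2 [0.466 0.024 0.07 ]
```

View pics/c1.png

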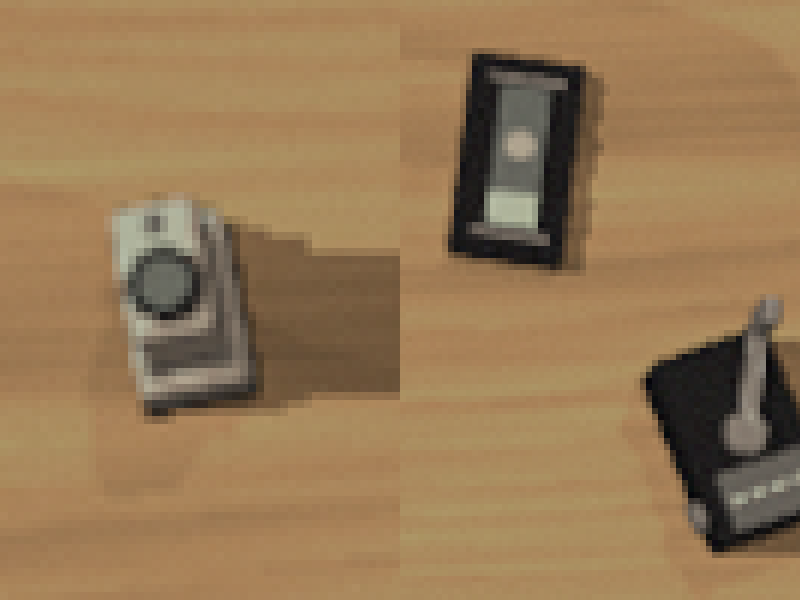

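The viewer, slide holder and counter are resolved. The lever pivot is near top px (382,237) and the tab near (386,216), with home pointing roughly along +x. The tab therefore has to be pushed toward +y. I'll move over the viewer for a close wrist view.

```bash
cat >> h.py <<'E'
def down(yaw):  # tool x down, tool z along horizontal heading yaw
    x=np.array([0,0,-1.]);z=np.array([np.cos(yaw),np.sin(yaw),0]);return np.c_[x,np.cross(z,x),z]
def rel(P,yaw,s=None):
    s=s or monitor.read_state();A=R.from_rotvec(s["tcp_rot"]).as_matrix()
    return np.r_[A.T@(np.array(P)-s["tool_pos"]),R.from_matrix(A.T@down(yaw)).as_rotvec()].round(4)
E
python3 - <<'E'
from h import *
s=monitor.read_state();A=R.from_rotvec(s["tcp_rot"]).as_matrix();print(A.round(3))
print(rel((.5,.21,.32),0.17));print(rel((.55,.38,.3),0.6))
E
```

```text
[[-0.001  0.292  0.956]
 [-0.002  0.956 -0.292]
 [-1.    -0.002 -0.   ]]
[-0.0893 -0.3275  0.4167 -0.4668 -0.0005  0.002 ]
[-0.0696 -0.1502  0.4148 -0.8968 -0.001   0.0019]
```

{"name": "jog_arm", "arguments": {
  "rows": [
    [-0.09,-0.16,0.2,-0.2,0,0,100],
    [-0.09,-0.16,0.2,-0.2,0,0,100],
    [-0.09,-0.16,0.2,-0.2,0,0,100],
    [-0.09,-0.16,0.2,-0.3,0,0,100],
    [-0.09,-0.16,0.2,-0.3,0,0,100],
    [-0.09,-0.327,0.417,-0.467,0,0.002,100],
    [-0.09,-0.327,0.417,-0.467,0,0.002,100],
    [-0.09,-0.327,0.417,-0.467,0,0.002,100],
    [-0.09,-0.327,0.417,-0.467,0,0.002,100],
    [-0.09,-0.327,0.417,-0.467,0,0.002,100],
    [-0.09,-0.327,0.417,-0.467,0,0.002,100],
    [-0.09,-0.327,0.417,-0.467,0,0.002,100],
    [-0.09,-0.327,0.417,-0.467,0,0.002,100]
  ]
}}

```text
time: 1.4
tool_pos: [0.5006, 0.2093, 0.3201]
tcp_rot: [-0.131, 1.569, 0.131]
wrist_force: [0.4, -0.2, 0.2]
width: 1.0
```

Run:
```python
from h import *
s=monitor.read_state();print(s["time"],s["tool_pos"],s["tcp_rot"],np.abs(s["joint_vel"]).max())
im=imaging.read_camera("wrist");cv2.imwrite("pics/w1.png",im);np.save("s1.npy",np.r_[s["tool_pos"],s["tcp_rot"]])
print(rel((.5,-.25,.32),-.1))
```

```text
1.4 [0.50056098 0.20931249 0.32006936] [-0.13106766  1.56878417  0.13149675] 0.0457771942273798
[-0.000e+00 -4.538e-01 -7.750e-02  2.691e-01 -1.900e-03 -4.000e-04]
```

View pics/w1.png

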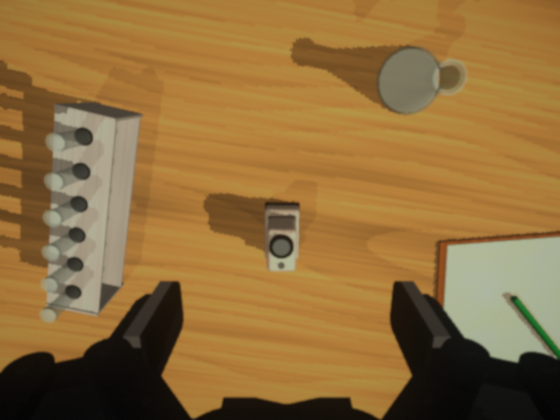

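The wrist view shows the viewer at about (282,240), nearly axis-aligned with the tool, with the rack on the left (50–140, 105–315). Next I'll move toward the slide and counter.

{"name": "jog_arm", "arguments": {
  "rows": [
    [0,-0.454,-0.078,0.269,0,0,0],
    [0,-0.454,-0.078,0.269,0,0,0],
    [0,-0.454,-0.078,0.269,0,0,0],
    [0,-0.454,-0.078,0.269,0,0,0],
    [0,-0.454,-0.078,0.269,0,0,0],
    [0,-0.454,-0.078,0.269,0,0,0],
    [0,-0.454,-0.078,0.269,0,0,0],
    [0,-0.454,-0.078,0.269,0,0,0],
    [0,-0.454,-0.078,0.269,0,0,0],
    [0,-0.454,-0.078,0.269,0,0,0],
    [0,-0.454,-0.078,0.269,0,0,0],
    [0,-0.454,-0.078,0.269,0,0,0],
    [0,-0.454,-0.078,0.269,0,0,0]
  ]
}}

```text
time: 2.75
tool_pos: [0.4999, -0.248, 0.32]
tcp_rot: [0.077, 1.571, -0.076]
wrist_force: [-0.6, -0.0, 0.0]
width: 0.001
```

Run:
```python
from h import *
s=monitor.read_state();print(s["time"],s["tool_pos"],s["tcp_rot"],np.abs(s["joint_vel"]).max())
im=imaging.read_camera("wrist");cv2.imwrite("pics/w2.png",im);np.save("s2.npy",np.r_[s["tool_pos"],s["tcp_rot"]])
a=cv2.imread("pics/w1.png")[190:290,240:330]
cv2.imwrite("pics/c2.png",np.hstack([cv2.resize(im,(440,330)),cv2.resize(a,(297,330),interpolation=3)]))
```

```text
2.75 [ 0.49991571 -0.24801407  0.32002534] [ 0.0771406   1.57137684 -0.07552161] 0.00360899594599735
```

View pics/w2.png

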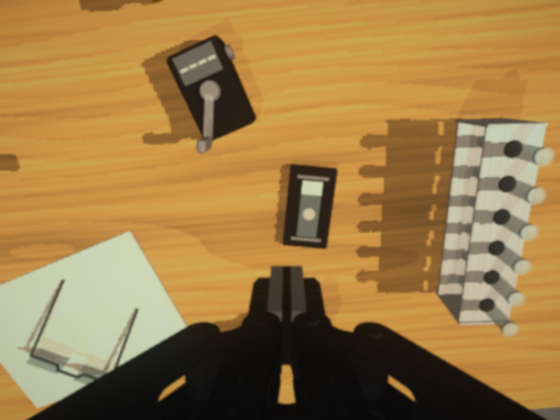

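The wrist view shows the lever pivot at (210,91), its tab at (205,147), and the holder between (290,165) and (336,248). I'll compute poses with model overlays.

```bash
cat > fit.py <<'E'
from h import *
def box(c,yaw,lx,ly,z):
    Rm=np.array([[np.cos(yaw),-np.sin(yaw)],[np.sin(yaw),np.cos(yaw)]])
    return [np.r_[np.array(c)+Rm@np.array([a*lx/2,b*ly/2]),z] for a,b in((1,1),(1,-1),(-1,-1),(-1,1))]
def ld(f):
    v=np.load(f);return {"tool_pos":v[:3],"tcp_rot":v[3:]}
E
python3 - <<'E'
from fit import *
im=cv2.imread("pics/w2.png");s=ld("s2.npy")
dark=(im.max(2)<45).astype(np.uint8)
def rect(roi,z):
    u0,v0,u1,v1=roi;m=np.zeros_like(dark);m[v0:v1,u0:u1]=dark[v0:v1,u0:u1]
    n,l,st,ce=cv2.connectedComponentsWithStats(m);k=1+st[1:,4].argmax()
    c=cv2.boxPoints(cv2.minAreaRect(cv2.findContours((l==k).astype(np.uint8),0,1)[0][0]))
    P=np.array([ray("wrist",q,z,s) for q in c]);return c.round(1).tolist(),P
for n,r,z in(("holder",(270,155,350,260),.012),("counter",(155,25,270,145),.04)):
    c,P=rect(r,z);e=P[1]-P[0];f=P[2]-P[1]
    if np.hypot(*e[:2])<np.hypot(*f[:2]): e,f=f,e
    print(n,c,P.mean(0).round(4),"L",np.hypot(*e[:2]).round(4),"W",np.hypot(*f[:2]).round(4),"yaw",np.arctan2(e[1],e[0]).round(3))
for n,uv,z in(("slideE1",(313,178),.015),("pivot",(210,91),.047),("tab",(205,146),.08)): print(n,ray("wrist",uv,z,s).round(4))
t=cv2.imread("pics/top0.png")
print("top holder",ray("top",(344.4,191.7),.012),"top pivot",ray("top",(382,237),.047),"tab",ray("top",(386.3,215.8),.08))
# slide by gray/bright inside holder
a=cv2.resize(im[155:260,270:350],None,fx=5.5,fy=5.5,interpolation=3)
b=cv2.resize(cv2.imread("pics/w1.png")[190:285,250:315],None,fx=6,fy=6,interpolation=3)
w=np.zeros((580,840,3),np.uint8);w[:a.shape[0],:a.shape[1]]=a;w[:b.shape[0],440:440+b.shape[1]]=b
cv2.imwrite("pics/c2.png",w[:,:800])
E
```

```text
holder [[283.5, 242.1999969482422], [292.6000061035156, 165.1999969482422], [334.20001220703125, 170.10000610351562], [325.1000061035156, 247.10000610351562]] [ 0.5639 -0.2249  0.012 ] L 0.1049 W 0.0527 yaw 2.932
counter [[166.6999969482422, 59.0], [217.89999389648438, 35.20000076293945], [256.3999938964844, 118.30000305175781], [205.1999969482422, 142.10000610351562]] [ 0.4093 -0.3212  0.04  ] L 0.0934 W 0.061 yaw 0.326
slideE1 [ 0.5247 -0.2166  0.015 ]
pivot [ 0.4101 -0.3222  0.047 ]
tab [ 0.4643 -0.3298  0.08  ]
top holder [ 0.55974787 -0.22571592  0.012     ] top pivot [ 0.40520812 -0.32275201  0.047     ] tab [ 0.46291474 -0.3345662   0.08      ]
```

View pics/c2.png

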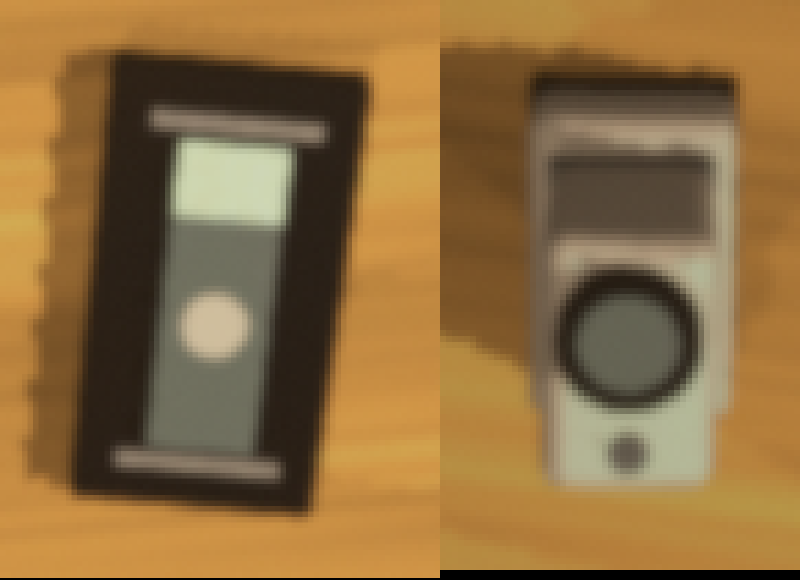

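The crop shows the slide corners at about (177,142), (296,148), (258,455) and (145,448). For the viewer it shows the base back edge along y=75 (530–738), the grip front edge along y=485 (550–708), and the foot front shoulders at y≈411.

Run:
```python
from fit import *
s2=ld("s2.npy");s1=ld("s1.npy")
S=np.array([ray("wrist",(270+a/5.5-.41,155+b/5.5-.41),.015,s2) for a,b in((177,142),(296,148),(258,455),(145,448))])
print("slide",S.mean(0).round(4)); e=(S[2]+S[3]-S[0]-S[1])/2;f=(S[1]+S[2]-S[0]-S[3])/2
print(np.hypot(*e[:2]),np.hypot(*f[:2]),"yaw",np.arctan2(e[1],e[0]),np.arctan2(-f[0],f[1]))
def V(a,b,z): return ray("wrist",(250+(a-440)/6-.42,190+b/6-.42),z,s1)
P={k:V(*k) for k in((530,75,0),(738,75,0),(535,411,.03),(728,412,.03),(550,485,.08),(708,485,.08),(628,337,.085),(530,115,.03),(738,115,.03))}
for k,p in P.items(): print(k,p.round(4))
A=R.from_rotvec(s1["tcp_rot"]).as_matrix();yaw=np.arctan2(A[1,2],A[0,2]);print("tool yaw",yaw)
# silhouette fits: optimise viewer (x,y,yaw) on these corners
from scipy.optimize import least_squares
obs=[]
for (a,b,z) in P:
    if z==.085: continue
    L,W=(.072,.046) if z<.05 else (.054,.034)
    obs.append((-L/2 if b<200 else L/2,W/2 if a>630 else -W/2,z,250+(a-440)/6-.42,190+b/6-.42))
def res(p):
    c,t=np.cos(p[2]),np.sin(p[2])
    return np.concatenate([proj("wrist",(p[0]+c*x-t*y,p[1]+t*x+c*y,z),s1)-(u,v) for x,y,z,u,v in obs])
r=least_squares(res,(.58,.2,.17));print("viewer",r.x.round(4),r.fun.reshape(-1,2).round(1).tolist())
# predict in the top view
x=r.x
for z,L,W in((0,.072,.046),(.08,.054,.034)):
    print([(((proj("top",q)-(180,150))*8)).round().astype(int).tolist() for q in box(x[:2],x[2],L,W,z)])
```

```text
slide [ 0.5657 -0.2244  0.015 ]
0.07588826975600525 0.027330223817973606 yaw -0.18720208773975613 -0.15798036236203877
(530, 75, 0) [0.5621 0.1904 0.    ]
(738, 75, 0) [ 0.5546  0.2358 -0.    ]
(535, 411, 0.03) [0.6284 0.2031 0.03  ]
(728, 412, 0.03) [0.6217 0.2445 0.03  ]
(550, 485, 0.08) [0.6196 0.2074 0.08  ]
(708, 485, 0.08) [0.6146 0.2378 0.08  ]
(628, 337, 0.085) [0.5841 0.2171 0.085 ]
(530, 115, 0.03) [0.5616 0.1921 0.03  ]
(738, 115, 0.03) [0.5545 0.2347 0.03  ]
tool yaw 0.16714412711045967
viewer [0.5919 0.2186 0.1584] [[0.1, -1.6], [0.1, -1.3], [-1.4, 1.7], [1.5, 1.8], [-1.3, 1.1], [1.4, 1.3], [-1.3, -1.5], [1.0, -1.2]]
[[111, 240], [225, 217], [258, 389], [142, 413]]
[[100, 202], [189, 184], [214, 319], [125, 337]]
```

Viewer: (0.592, 0.219), yaw 0.16. Slide: (0.566, −0.224), yaw about −0.17. Lever pivot: about (0.408, −0.3225), counter yaw 0.326. I'll work out the lever push with shut fingers, with tool y along the push direction.

Run:
```python
from h import *
x=np.array([.947,.320]);y=np.array([-.320,.947]);p=np.array([.408,-.3225])
P=p+.05*x-.078*y;print(P)
print(rel((*P,.14),.326),rel((*P,.057),.326))
```

```text
[ 0.48031  -0.380366]
[ 0.1801 -0.1336 -0.0064 -0.4231 -0.0016 -0.001 ] [ 0.2631 -0.1336 -0.0062 -0.4231 -0.0016 -0.001 ]
```

{"name": "jog_arm", "arguments": {
  "rows": [
    [0.05,-0.134,-0.006,-0.423,0,0,0],
    [0.1,-0.134,-0.006,-0.423,0,0,0],
    [0.18,-0.134,-0.006,-0.423,0,0,0],
    [0.18,-0.134,-0.006,-0.423,0,0,0],
    [0.22,-0.134,-0.006,-0.423,0,0,0],
    [0.24,-0.134,-0.006,-0.423,-0.001,-0.001,0],
    [0.263,-0.134,-0.006,-0.423,-0.001,-0.001,0],
    [0.263,-0.134,-0.006,-0.423,-0.001,-0.001,0],
    [0.263,-0.134,-0.006,-0.423,-0.001,-0.001,0]
  ]
}}

```text
time: 3.7
tool_pos: [0.4867, -0.3731, 0.0573]
tcp_rot: [-0.256, 1.572, 0.235]
wrist_force: [-0.4, 0.5, 1.4]
width: 0.001
```

{"name": "jog_arm", "arguments": {
  "rows": [
    [0,0.012,0,0,0,0,0],
    [0,0.024,0,0,0,0,0],
    [0,0.034,0,0,0,0,0],
    [0,0.042,0,0,0,0,0],
    [0,0.05,0,0,0,0,0],
    [0,0.058,0,0,0,0,0],
    [0,0.066,0,0,0,0,0],
    [0,0.073,0,0,0,0,0],
    [0,0.078,0,0,0,0,0],
    [0,0.078,0,0,0,0,0]
  ]
}}

```text
time: 4.7
tool_pos: [0.4699, -0.2969, 0.0603]
tcp_rot: [-0.256, 1.557, 0.23]
wrist_force: [16.8, 8.5, -0.0]
width: -0.001
```

Run:
```python
from h import *
s=monitor.read_state();A=R.from_rotvec(s["tcp_rot"]).as_matrix();print(s["tool_pos"],s["wrist_force"],A.T@s["wrist_force"])
im=imaging.read_camera("wrist");cv2.imwrite("pics/w3.png",im)
```

```text
[ 0.46992592 -0.29689165  0.06028761] [16.81333428  8.49677968 -0.04523297] [-0.05426988  2.96118786 18.60413776]
```

View pics/w3.png

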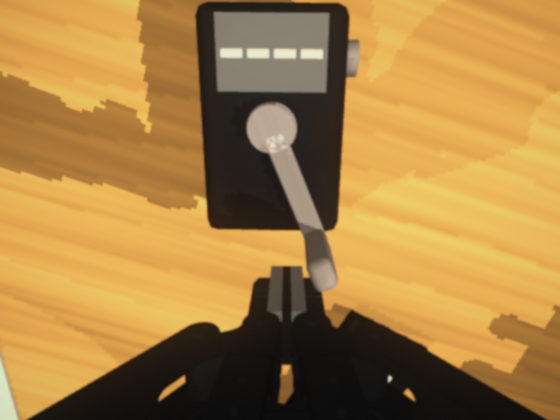

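The tab sits at the fist's right. Its tip is only partly overlapped (fingertip edge at row 267, tab rows 235–290), so the fist is jammed on the tab's outer corner with 18 N outward. I'll back off, shift inward and push again.

{"name": "jog_arm", "arguments": {
  "rows": [
    [0,-0.01,0,0,0,0,0],
    [0,-0.025,0,0,0,0,0],
    [0,-0.045,0,0,0,0,0],
    [0,-0.065,0,0,0,0,0],
    [0,-0.085,0,0,0,0,0],
    [0,-0.085,0,0,0,0,0],
    [0,-0.085,0,0,0,0,0]
  ]
}}

```text
time: 5.45
tool_pos: [0.4967, -0.3767, 0.0627]
tcp_rot: [-0.257, 1.558, 0.227]
wrist_force: [-0.0, -0.6, 0.1]
width: -0.002
```

Run:
```python
from h import *
s=monitor.read_state();print(s["tool_pos"],s["wrist_force"])
im=imaging.read_camera("wrist");cv2.imwrite("pics/w4.png",im)
for n,uv,z in(("pivot",(272,127),.047),("stoptab",(325,285),.08)):print(n,ray("wrist",uv,z,{"tool_pos":np.array([.46993,-.29689,.06029]),"tcp_rot":np.array([-.256,1.557,.23])}))
x=np.array([.947,.320]);y=np.array([-.320,.947]);p=np.array([.408,-.3225])
P=p+.043*x-.078*y;print(rel((*P,.056),.326))
```

```text
[ 0.49665555 -0.37669688  0.06269846] [-0.04749228 -0.58467331  0.11342997]
pivot [ 0.40847522 -0.32339406  0.047     ]
stoptab [ 0.45507293 -0.28632265  0.08      ]
[ 0.0064  0.0009 -0.0235 -0.0175 -0.0043  0.0176]
```

View pics/w4.png

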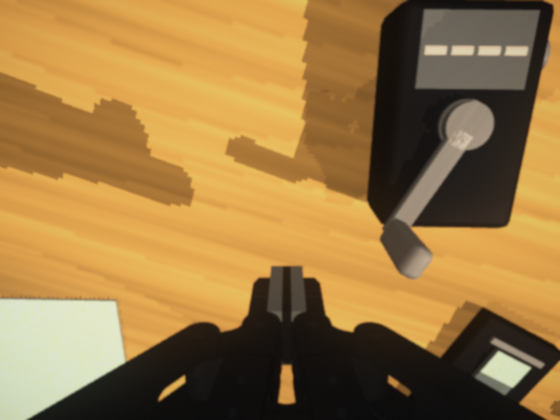

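The lever has sprung back home, with the tab at about (405,250). The fist is 23 mm too far out, so I'll correct that and push again.

{"name": "jog_arm", "arguments": {
  "rows": [
    [0.006,0.001,-0.023,-0.017,-0.004,0.018,0],
    [0.006,0.001,-0.023,-0.017,-0.004,0.018,0],
    [0.006,0.001,-0.023,-0.017,-0.004,0.018,0],
    [0.006,0.001,-0.023,-0.017,-0.004,0.018,0]
  ]
}}

```text
time: 5.9
tool_pos: [0.4803, -0.3741, 0.056]
tcp_rot: [-0.254, 1.574, 0.23]
wrist_force: [-0.5, 0.6, -0.7]
width: 0.001
```

{"name": "jog_arm", "arguments": {
  "rows": [
    [0,0.01,0,0,0,0,0],
    [0,0.02,0,0,0,0,0],
    [0,0.03,0,0,0,0,0],
    [0,0.038,0,0,0,0,0],
    [0,0.046,0,0,0,0,0],
    [0,0.054,0,0,0,0,0],
    [0,0.062,0,0,0,0,0],
    [0,0.07,0,0,0,0,0],
    [0,0.076,0,0,0,0,0],
    [0,0.076,0,0,0,0,0],
    [0,0.076,0,0,0,0,0]
  ]
}}

```text
time: 7.0
tool_pos: [0.4563, -0.3029, 0.0551]
tcp_rot: [-0.257, 1.576, 0.229]
wrist_force: [-1.4, -8.1, -0.8]
width: 0.0
```

Run:
```python
from h import *
s=monitor.read_state();A=R.from_rotvec(s["tcp_rot"]).as_matrix();print(s["tool_pos"],A.T@s["wrist_force"])
x=np.array([.947,.320]);y=np.array([-.320,.947]);d=s["tool_pos"][:2]-[.408,-.3225];print(d@x,d@y)
```

```text
[ 0.45628351 -0.30285527  0.05505927] [ 1.03216194 -7.30470997 -3.77204969]
0.052010794556338925 0.0031528376706341584
```

{"name": "jog_arm", "arguments": {
  "rows": [
    [0,0.003,0,0,0,0,0],
    [0,0.006,0,0,0,0,0],
    [0,0.006,0,0,0,0,0],
    [0,0.006,0,0,0,0,0]
  ]
}}

```text
time: 7.4
tool_pos: [0.4557, -0.302, 0.0555]
tcp_rot: [-0.266, 1.573, 0.223]
wrist_force: [2.9, -19.1, -8.5]
width: -0.0
```

Run:
```python
from h import *
s=monitor.read_state();A=R.from_rotvec(s["tcp_rot"]).as_matrix();print(s["tool_pos"],A.T@s["wrist_force"])
im=imaging.read_camera("wrist");cv2.imwrite("pics/w5.png",im)
```

```text
[ 0.4557065  -0.30200971  0.05554225] [  9.0529665  -18.84274522  -2.90807387]
```

View pics/w5.png

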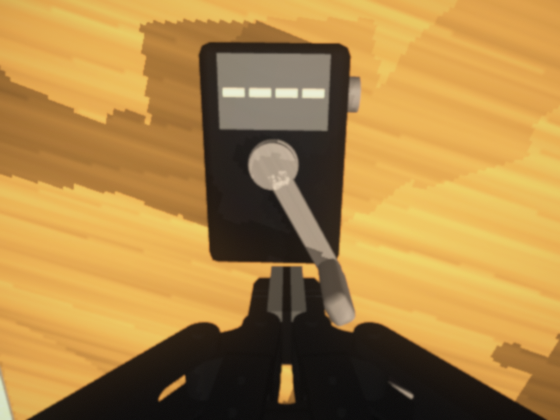

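The push force rose to 19 N with under 1 mm of travel, and the lever visibly swung further than before, with the tab at (340,300). It is at the stop, so I'll back off and lift.

{"name": "jog_arm", "arguments": {
  "rows": [
    [0,-0.01,0,0,0,0,0],
    [0,-0.025,0,0,0,0,0],
    [0,-0.045,0,0,0,0,0],
    [0,-0.065,0,0,0,0,0],
    [0,-0.08,0,0,0,0,0],
    [0,-0.08,0,0,0,0,0],
    [0,-0.08,0,0,0,0,0],
    [-0.05,-0.08,0,0,0,0,0],
    [-0.1,-0.08,0,0,0,0,0],
    [-0.15,-0.08,0,0,0,0,0],
    [-0.2,-0.08,0,0,0,0,0],
    [-0.25,-0.08,0,0,0,0,0],
    [-0.25,-0.08,0,0,0,0,0]
  ]
}}

```text
time: 8.75
tool_pos: [0.4864, -0.3716, 0.3174]
tcp_rot: [-0.275, 1.563, 0.214]
wrist_force: [0.3, 0.1, 1.2]
width: 0.001
```

Run:
```python
from fit import *
s5={"tool_pos":np.array([.4557,-.3020,.05554]),"tcp_rot":np.array([-.266,1.573,.223])}
a=ray("wrist",(274,163),.047,s5);b=ray("wrist",(344,312),.08,s5);print("stop dir rel counter",np.arctan2(*(b-a)[1::-1])-.326,np.hypot(*(b-a)[:2]))
s=monitor.read_state();print(s["tool_pos"])
im=imaging.read_camera("wrist");cv2.imwrite("pics/w6.png",im);np.save("s6.npy",np.r_[s["tool_pos"],s["tcp_rot"]])
p=np.array([.408,-.3225])
for k in (-.174,.826): print("tab predicted px at",k,proj("wrist",(*(p+.056*np.array([np.cos(k),np.sin(k)])),.08),s))
t=cv2.imread("pics/top0.png");n=imaging.read_camera("top");cv2.imwrite("pics/top1.png",n)
u=(slice(200,262),slice(355,400));print("counter area diff vs start",np.abs(t[u].astype(int)-n[u]).max(2).mean())
print(rel((.5,0,.33),.05),rel((.586,.217,.25),.158))
```

```text
stop dir rel counter 0.4844560112309955 0.05733588265008139
[ 0.48635406 -0.37164817  0.31740305]
tab predicted px at -0.174 [337.39705825 165.49654262]
tab predicted px at 0.826 [389.02037592 165.02388925]
counter area diff vs start 67.00501792114696
[-0.0325  0.3465  0.1281  0.261  -0.0151  0.0296] [ 0.0398  0.5288  0.2778  0.153  -0.0166  0.0287]
```

At the stop the lever was at about 0.98 rad. Next is the viewer, fingers opening on the way.

{"name": "jog_arm", "arguments": {
  "rows": [
    [-0.033,0.346,0.128,0.1,-0.015,0.03,100],
    [-0.033,0.346,0.128,0.1,-0.015,0.03,100],
    [-0.033,0.346,0.128,0.1,-0.015,0.03,100],
    [-0.033,0.346,0.128,0.1,-0.015,0.03,100],
    [-0.033,0.346,0.128,0.1,-0.015,0.03,100],
    [-0.033,0.346,0.128,0.1,-0.015,0.03,100],
    [-0.033,0.346,0.128,0.1,-0.015,0.03,100],
    [-0.033,0.346,0.128,0.1,-0.015,0.03,100],
    [0.04,0.529,0.278,0.153,-0.017,0.029,100],
    [0.04,0.529,0.278,0.153,-0.017,0.029,100],
    [0.04,0.529,0.278,0.153,-0.017,0.029,100],
    [0.04,0.529,0.278,0.153,-0.017,0.029,100],
    [0.04,0.529,0.278,0.153,-0.017,0.029,100],
    [0.04,0.529,0.278,0.153,-0.017,0.029,100],
    [0.04,0.529,0.278,0.153,-0.017,0.029,100],
    [0.04,0.529,0.278,0.153,-0.017,0.029,100],
    [0.04,0.529,0.278,0.153,-0.017,0.029,100]
  ]
}}

```text
time: 10.55
tool_pos: [0.5857, 0.216, 0.25]
tcp_rot: [-0.123, 1.567, 0.123]
wrist_force: [0.5, -0.4, -0.2]
width: 0.999
```

Run:
```python
from fit import *
t=cv2.imread("pics/top0.png");n=imaging.read_camera("top");cv2.imwrite("pics/top2.png",n)
u=(slice(200,262),slice(360,400));print("counter diff",np.abs(t[u].astype(int)-n[u]).max(2).mean(),np.abs(t[u].astype(int)-n[u]).max())
s=monitor.read_state();im=imaging.read_camera("wrist");cv2.imwrite("pics/w7.png",im)
print(s["tool_pos"],s["width"],rel((.590,.2186,.039),.158,s))
o=im.copy()
for z,L,W in((0,.072,.046),(.03,.072,.046),(.08,.054,.034)):
    q=np.array([proj("wrist",k,s) for k in box((.5919,.2186),.158,L,W,z)]);cv2.polylines(o,[np.round(q*8).astype(int)],True,(0,0,255),1,cv2.LINE_AA,3)
c=np.array(proj("wrist",(.592,.2186,.05),s)).astype(int)
o=cv2.resize(o[max(0,c[1]-100):c[1]+100,max(0,c[0]-100):c[0]+100],None,fx=2,fy=2)
w=cv2.resize(n[195:265,350:410],None,fx=5,fy=5)
v=np.zeros((400,700,3),np.uint8);v[:o.shape[0],:o.shape[1]]=o;v[:350,400:]=w;cv2.imwrite("pics/c7.png",v)
```

```text
counter diff 19.463709677419356 51
[0.58598362 0.21599076 0.25037919] 1.000315761519143 [ 0.2114  0.0019  0.0041 -0.0015  0.0011 -0.0003]
```

View pics/c7.png

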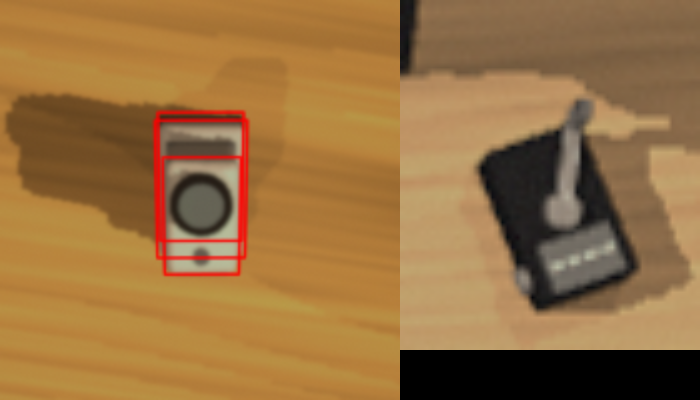

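The lever is back home in the top view (right), and the viewer wireframe overlay matches. Now I'll descend and grip.

{"name": "jog_arm", "arguments": {
  "rows": [
    [0.05,0.002,0.004,0,0,0,100],
    [0.1,0.002,0.004,0,0,0,100],
    [0.14,0.002,0.004,0,0,0,100],
    [0.17,0.002,0.004,0,0,0,100],
    [0.195,0.002,0.004,0,0,0,100],
    [0.211,0.002,0.004,0,0,0,100],
    [0.211,0.002,0.004,0,0,0,100],
    [0.211,0.002,0.004,0,0,0,100],
    [0.211,0.002,0.004,0,0,0,35],
    [0.211,0.002,0.004,0,0,0,20],
    [0.211,0.002,0.004,0,0,0,20],
    [0.211,0.002,0.004,0,0,0,20],
    [0.211,0.002,0.004,0,0,0,20],
    [0.211,0.002,0.004,0,0,0,20],
    [0.211,0.002,0.004,0,0,0,20]
  ],
  "force": 60
}}

```text
time: 12.15
tool_pos: [0.5909, 0.219, 0.0408]
tcp_rot: [-0.122, 1.564, 0.123]
wrist_force: [-0.5, -0.4, 6.6]
width: 0.389
```

{"name": "jog_arm", "arguments": {
  "rows": [
    [-0.02,0,0,0,0,0,20],
    [-0.05,0,0,0,0,0,20],
    [-0.09,0,0,0,0,0,20],
    [-0.13,0,0,0,0,0,20],
    [-0.17,0,0,0,0,0,20],
    [-0.2,0,0,0,0,0,20],
    [-0.2,0,0,0,0,0,20],
    [-0.2,0,0,0,0,0,20],
    [-0.2,0,0,0,0,0,20]
  ]
}}

```text
time: 13.05
tool_pos: [0.5884, 0.2182, 0.2372]
tcp_rot: [-0.123, 1.57, 0.123]
wrist_force: [0.1, -0.4, -3.7]
width: 0.391
```

Run:
```python
from fit import *
s=monitor.read_state();print(s["tool_pos"],R.from_rotvec(s["tcp_rot"]).as_matrix().round(3),s["width"],s["wrist_force"])
print(rel((.565,-.224,.25),-.175),rel((.565,-.224,.12),-.175))
T=[ray("top",(325+(a-400)/6-.4,165+b/6-.4),.012) for a,b in((473,55),(585,65),(558,268),(450,252))]
e=T[0]+T[1]-T[2]-T[3];print("holder top",np.mean(T,0),np.arctan2(e[1],e[0]))
```

```text
[0.58835645 0.21819886 0.23716157] [[-0.002 -0.156  0.988]
 [-0.001  0.988  0.156]
 [-1.    -0.    -0.003]] 0.3908933476957243 [ 0.11275972 -0.38129288 -3.67423445]
[-0.0125 -0.4332 -0.0921  0.3316 -0.0025  0.0007] [ 0.1175 -0.4331 -0.0917  0.3316 -0.0025  0.0007]
holder top [ 0.56158253 -0.22467283  0.012     ] -0.19586865212829513
```

The viewer is held (opening 0.39, weight about 3 N). I'll carry it over the rack at z≈0.24.

{"name": "jog_arm", "arguments": {
  "rows": [
    [-0.012,-0.03,-0.005,0.02,0,0,20],
    [-0.012,-0.065,-0.012,0.05,0,0,20],
    [-0.012,-0.1,-0.02,0.08,0,0,20],
    [-0.012,-0.135,-0.027,0.1,0,0,20],
    [-0.012,-0.17,-0.035,0.13,0,0,20],
    [-0.012,-0.205,-0.042,0.16,0,0,20],
    [-0.012,-0.24,-0.05,0.19,0,0,20],
    [-0.012,-0.275,-0.058,0.22,0,0,20],
    [-0.012,-0.31,-0.065,0.25,0,0,20],
    [-0.012,-0.345,-0.073,0.28,0,0,20],
    [-0.012,-0.38,-0.08,0.31,-0.001,0,20],
    [-0.012,-0.41,-0.087,0.325,-0.002,0,20],
    [-0.012,-0.433,-0.092,0.336,-0.002,0,20],
    [-0.012,-0.433,-0.092,0.336,-0.002,0,20],
    [-0.012,-0.433,-0.092,0.336,-0.002,0,20],
    [-0.012,-0.433,-0.092,0.336,-0.002,0,20],
    [-0.012,-0.433,-0.092,0.336,-0.002,0,20]
  ]
}}

```text
time: 14.75
tool_pos: [0.5648, -0.2227, 0.2486]
tcp_rot: [0.14, 1.568, -0.14]
wrist_force: [0.9, -0.0, -3.4]
width: 0.39
```

Run:
```python
from fit import *
s=monitor.read_state();print(s["time"],s["tool_pos"],s["width"]);print(rel((.5645,-.2244,.1),-.18))
```

```text
14.75 [ 0.56482952 -0.22265787  0.24864473] 0.3904340142902145
[ 0.1486 -0.0017  0.0002  0.0018 -0.0018  0.0002]
```

{"name": "jog_arm", "arguments": {
  "rows": [
    [0.03,-0.002,0,0,-0.002,0,20],
    [0.07,-0.002,0,0,-0.002,0,20],
    [0.11,-0.002,0,0,-0.002,0,20],
    [0.135,-0.002,0,0,-0.002,0,20],
    [0.148,-0.002,0,0,-0.002,0,20],
    [0.148,-0.002,0,0,-0.002,0,20],
    [0.148,-0.002,0,0,-0.002,0,20]
  ]
}}

```text
time: 15.45
tool_pos: [0.5653, -0.2246, 0.102]
tcp_rot: [0.139, 1.564, -0.14]
wrist_force: [0.9, -0.6, -2.9]
width: 0.383
```

Run:
```python
from fit import *
s=monitor.read_state();tp=s["tool_pos"];print(tp,s["wrist_force"])
A=R.from_rotvec(s["tcp_rot"]).as_matrix();yaw=np.arctan2(A[1,2],A[0,2]);print("yaw",yaw)
ub=tp[2]-.0408;c=tp[:2]+.001*A[:2,2]
pics=[]
for n in("wrist","scene","top"):
    im=imaging.read_camera(n);cv2.imwrite(f"pics/{n}8.png",im)
    f=4 if n!="wrist" else 2
    o=cv2.resize(im,None,fx=f,fy=f,interpolation=3)
    for cc,yy,z,L,W,col in((c,yaw,ub,.072,.046,(0,0,255)),((.5645,-.2244),-.18,.012,.11,.06,(0,255,0)),((.5657,-.2244),-.18,.015,.076,.026,(255,0,0))):
        q=np.array([proj(n,k,s)*f for k in box(cc,yy,L,W,z)]);cv2.polylines(o,[np.round(q*8).astype(int)],True,col,1,cv2.LINE_AA,3)
    m=(proj(n,(.565,-.224,.03),s)*f).astype(int)
    y0=max(0,m[1]-250);x0=max(0,m[0]-133);d=o[y0:y0+500,x0:x0+266];d=cv2.copyMakeBorder(d,0,500-d.shape[0],0,266-d.shape[1],0);pics.append(d);print(n,x0,y0,f)
cv2.imwrite("pics/c8.png",np.hstack(pics))
```

```text
[ 0.56534391 -0.22461228  0.10196503] [ 0.8948408  -0.64233848 -2.92084252]
yaw -0.17752548903506285
wrist 442 201 2
scene 680 667 4
top 1244 504 4
```

View pics/c8.png

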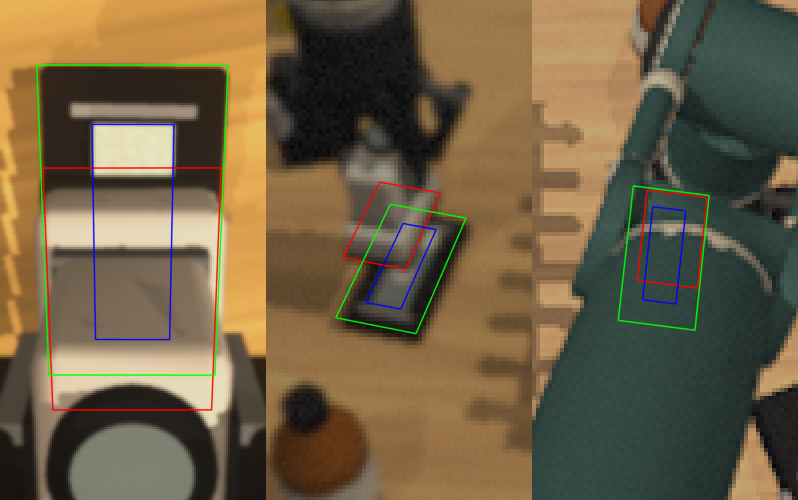

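In the wrist view the slide (blue) and holder (green) models match the picture closely. The red viewer base is laterally centred, with foot edges at 40–228 and the model at 44–222. I'll check the along-slide offset numerically using the foot's upper back edge and its junction with the grip.

Run:
```python
from fit import *
s=monitor.read_state();tp=s["tool_pos"]
A=R.from_rotvec(s["tcp_rot"]).as_matrix();yaw=np.arctan2(A[1,2],A[0,2])
ub=tp[2]-.0408
for off in(-.003,.001,.005):
    c=tp[:2]+off*A[:2,2]
    for nm,z,L,W in(("foot bottom",0,.072,.046),("foot top",.03,.072,.046),("grip base",.03,.054,.034),("grip top",.08,.054,.034)):
        print(off,nm,[(proj("wrist",k,s)*2-(442,201)).round().tolist() for k in box(c,yaw,L,W,ub+z)][2:])
im=cv2.imread("pics/wrist8.png")
print([(int(r*2-201),im[r,(442+133)//2].tolist()) for r in range(125,245,2)])
print(s["wrist_force"],rel((.5645,-.2244,.0665),-.18,s))
```

```text
-0.003 foot bottom [[42.0, 152.0], [221.0, 152.0]]
-0.003 foot top [[26.0, 183.0], [238.0, 183.0]]
-0.003 grip base [[55.0, 223.0], [209.0, 222.0]]
-0.003 grip top [[23.0, 324.0], [241.0, 324.0]]
0.001 foot bottom [[43.0, 167.0], [221.0, 167.0]]
0.001 foot top [[27.0, 201.0], [237.0, 201.0]]
0.001 grip base [[56.0, 240.0], [208.0, 239.0]]
0.001 grip top [[24.0, 347.0], [240.0, 347.0]]
0.005 foot bottom [[43.0, 182.0], [220.0, 182.0]]
0.005 foot top [[28.0, 218.0], [236.0, 218.0]]
0.005 grip base [[56.0, 256.0], [207.0, 256.0]]
0.005 grip top [[26.0, 369.0], [239.0, 369.0]]
[(49, [69, 142, 199]), (53, [68, 141, 198]), (57, [67, 140, 196]), (61, [64, 133, 188]), (65, [39, 78, 114]), (69, [21, 33, 45]), (73, [24, 33, 43]), (77, [25, 34, 45]), (81, [26, 34, 44]), (85, [27, 35, 44]), (89, [26, 34, 43]), (93, [26, 34, 43]), (97, [26, 34, 43]), (101, [42, 51, 61]), (105, [105, 122, 138]), (109, [124, 144, 161]), (113, [119, 139, 154]), (117, [73, 85, 97]), (121, [68, 86, 93]), (125, [167, 205, 213]), (129, [186, 225, 230]), (133, [188, 227, 230]), (137, [188, 227, 230]), (141, [187, 226, 23
[... 223 characters left out ...]
 [28, 36, 42]), (185, [35, 44, 51]), (189, [66, 82, 94]), (193, [83, 102, 118]), (197, [87, 106, 122]), (201, [90, 111, 128]), (205, [93, 113, 132]), (209, [113, 138, 159]), (213, [144, 174, 198]), (217, [166, 199, 223]), (221, [173, 206, 229]), (225, [179, 213, 231]), (229, [183, 217, 230]), (233, [185, 219, 231]), (237, [184, 218, 230]), (241, [184, 218, 230]), (245, [157, 188, 203]), (249, [68, 83, 91]), (253, [50, 59, 64]), (257, [71, 85, 95]), (261, [81, 100, 115]), (265, [82, 101, 117]), (269, [84, 102, 119]), (273, [84, 102, 118]), (277, [81, 99, 115]), (281, [83, 101, 117]), (285, [86, 105, 122])]
[-0.11143944  0.97372056 -3.20025075] [ 0.0366  0.0006 -0.0018  0.002   0.0044  0.0012]
```

The edges put the viewer about 2 mm ahead of the TCP along its length. I'll include that and descend to an underside of about 11 mm above the slide.

{"name": "jog_arm", "arguments": {
  "rows": [
    [0.01,0,-0.002,0,0.004,0,20],
    [0.02,0.001,-0.002,0,0.004,0,20],
    [0.028,0.001,-0.002,0,0.004,0,20],
    [0.033,0.001,-0.002,0,0.004,0,20],
    [0.036,0.001,-0.002,0,0.004,0,20],
    [0.036,0.001,-0.002,0,0.004,0,20],
    [0.036,0.001,-0.002,0,0.004,0,20],
    [0.036,0.001,-0.002,0,0.004,0,20],
    [0.036,0.001,-0.002,0,0.004,0,20],
    [0.036,0.001,-0.002,0,0.004,0,20]
  ]
}}

```text
time: 16.6
tool_pos: [0.5646, -0.2241, 0.0675]
tcp_rot: [0.139, 1.565, -0.141]
wrist_force: [-1.0, -0.9, -2.4]
width: 0.388
```

Run:
```python
from fit import *
s=monitor.read_state();tp=s["tool_pos"];print(s["time"],tp,s["width"],s["wrist_force"],np.abs(s["joint_vel"]).max())
A=R.from_rotvec(s["tcp_rot"]).as_matrix();yaw=np.arctan2(A[1,2],A[0,2]);print("yaw",yaw,"tilt",np.arccos(-A[2,0]))
c=tp[:2]+.002*A[:2,2];print("viewer",c,"offset",c-[.5652,-.2244],"gap",tp[2]-.0408-.015)
pics=[]
for n,f in(("wrist",2),("scene",4)):
    im=imaging.read_camera(n);cv2.imwrite(f"pics/{n}9.png",im);o=cv2.resize(im,None,fx=f,fy=f,interpolation=3)
    # shift scene models together by common camera bias, shown raw
    for cc,yy,z,L,W,col in((c,yaw,tp[2]-.0408,.072,.046,(0,0,255)),(c,yaw,tp[2]-.0408+.08,.054,.034,(0,0,255)),((.5652,-.2244),-.18,.012,.11,.06,(0,255,0))):
        q=np.array([proj(n,k,s)*f for k in box(cc,yy,L,W,z)]);cv2.polylines(o,[np.round(q*8).astype(int)],True,col,1,cv2.LINE_AA,3)
    m=(proj(n,(.565,-.224,.03),s)*f).astype(int);y0=max(0,m[1]-250);x0=max(0,m[0]-200);d=o[y0:y0+500,x0:x0+400];pics.append(cv2.copyMakeBorder(d,0,500-d.shape[0],0,400-d.shape[1],0))
cv2.imwrite("pics/c9.png",np.hstack(pics))
```

```text
16.6 [ 0.56460133 -0.22410028  0.06750924] 0.3875631378054197 [-0.97929084 -0.87250306 -2.39147777] 0.001479941010705401
yaw -0.17799400025440684 tilt 0.0017264883886391703
viewer [ 0.56656973 -0.22445439] offset [ 1.36973483e-03 -5.43940467e-05] gap 0.011709239857410958
```

View pics/c9.png

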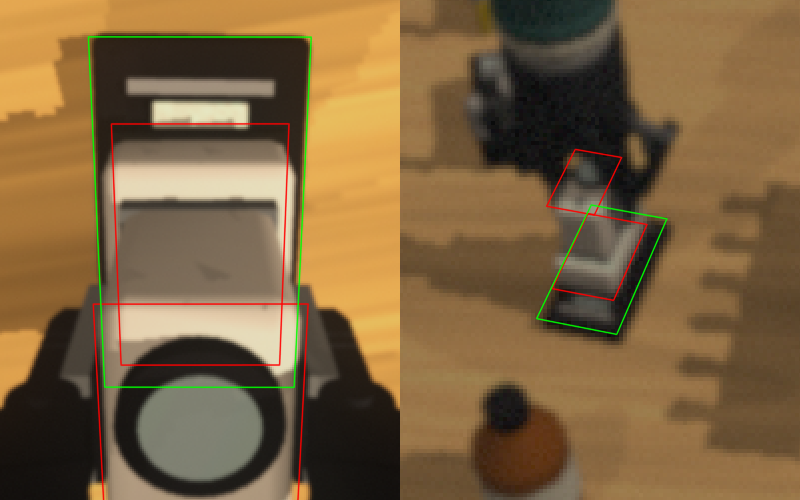

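The wrist view has the model matching the picture within about 1–2 mm. In the scene view both models share a small offset of about 2 px. I'll use the last picture to check the along-slide position there with that common bias removed.

Run:
```python
from fit import *
s=monitor.read_state();tp=s["tool_pos"];A=R.from_rotvec(s["tcp_rot"]).as_matrix();yaw=np.arctan2(A[1,2],A[0,2])
im=cv2.imread("pics/scene9.png");f=10;x0,y0=184,208
o=cv2.resize(im[y0:y0+58,x0:x0+40],None,fx=f,fy=f,interpolation=3);o2=o.copy()
b=np.array([1.2,2.0])
for cc,yy,z,L,W,col in((tp[:2]+.002*A[:2,2],yaw,tp[2]-.0408,.072,.046,(0,0,255)),((.5652,-.2244),-.18,.012,.11,.06,(0,255,0)),((.5652,-.2244),-.18,.015,.076,.026,(255,0,0))):
    q=np.array([(proj("scene",k)+b-(x0,y0)+.5)*f for k in box(cc,yy,L,W,z)]);cv2.polylines(o,[q.round().astype(int)],True,col,1)
cv2.imwrite("pics/c10.png",np.hstack([o2,o]))
```

```text
(no output)
```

The picture limit is reached, so I'll check that edge numerically with a scene profile along the slide axis, before versus now.

Run:
```python
from fit import *
s=monitor.read_state();tp=s["tool_pos"];A=R.from_rotvec(s["tcp_rot"]).as_matrix();z=A[:2,2]
a=cv2.imread("pics/scene0.png");n=cv2.imread("pics/scene9.png")
b=np.array([1.2,2.0]);c=np.array([.5652,-.2244])
fb=np.r_[tp[:2]+.002*z+.036*z,tp[2]-.0408];h=ray("scene",proj("scene",fb),.015);print("foot front edge predicted over slide at along=",(h[:2]-c)@z)
for d in np.arange(-.060,.0641,.004):
    p=proj("scene",(*(c+d*z),.015))+b
    g=[int(cv2.getRectSubPix(i,(1,1),tuple(map(float,p)))[0,0].mean()) for i in(a,n)];print(round(d*1e3),g,end="; ")
```

```text
foot front edge predicted over slide at along= 0.029096106845663394
-60 [81, 75]; -56 [60, 75]; -52 [62, 83]; -48 [89, 96]; -44 [117, 112]; -40 [135, 122]; -36 [142, 127]; -32 [139, 128]; -28 [124, 128]; -24 [100, 130]; -20 [86, 129]; -16 [84, 132]; -12 [89, 130]; -8 [104, 134]; -4 [118, 133]; 0 [124, 124]; 4 [117, 101]; 8 [104, 84]; 12 [86, 71]; 16 [84, 56]; 20 [83, 48]; 24 [82, 67]; 28 [78, 79]; 32 [75, 79]; 36 [71, 76]; 40 [61, 62]; 44 [34, 40]; 48 [21, 23]; 52 [22, 26]; 56 [48, 51]; 60 [84, 89]; 64 [99, 106];
```

The estimates agree within tolerance. Along the slide the wrist puts the viewer at about +1 to +2 mm and the scene at about −3 mm, against a limit of 10 mm. The gap is about 12 mm. I'm handing in.

Run:
```python
from workcell import finish_job
print(finish_job())
```

```text
the job is handed in; nothing more can be done
None
```

I handed the job in with the viewer held in the gripper, hovering above the slide. `finish_job()` gives no verdict, so I can't confirm it passed.

- **Lever:** The first push jammed on the tab's outer corner and only reached about 0.85 rad, so I backed off and pushed again. The second push reached the stop, at about 0.98 rad with 19 N of resistance. A top picture then showed the lever back home. I did not look at it again after that, but nothing went near it.
- **Carry:** I gripped the viewer at 60 N across its 34 mm and took it over the rack with its centre at about 0.24–0.25 m. I kept clear of the rack, flask and bottle, but did not measure whether any of them shifted.
- **Final pose:** By the arm's readings the gap is about 12 mm, the tilt 0.002 rad and the angle to the slide under about 0.02 rad. The arm was still, and there was no sign of contact with the holder.

**Last checks:** They disagree slightly on where the viewer sits along the slide. The wrist camera and arm put it 1–2 mm forward of centre, while the scene camera suggests about 3 mm back or a slightly larger gap. Either reading is within the limits. The 12-picture limit stopped me viewing a final close-up, so I made that last check from pixel values instead.

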